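# Nest the measuring cups in the dish

## Task

Put the set of three yellow measuring cups away in the white ceramic dish: stand the largest in the dish first, then nest the middle one inside it and the smallest inside that, lowering each in gently rather than dropping it, until all stand upright and fully home inside one another. One of the cups stands under the wire shelf. Leave the dish where it is and do not knock about the shakers, jar, tongs, rolling pin, bowl, press or shelf.

Things in the scene. Friction and masses are not known exactly. Their poses are not given: they have to be found in the camera images.
- cup_1: Largest measuring cup of three, yellow plastic, about 75 g. Outer diameter 96 mm at the rim, 86 mm at the foot, 46 mm tall, open top, straight wall 2.5 mm thick, floor 5 mm thick. One flat level handle at the rim, along the cup's own -x, 16 mm wide, 4 mm thick, tip 95 mm from the axis. Origin: centre of the underside, z up. Starts upright
- cup_2: Middle measuring cup of three, yellow plastic, about 60 g, fits in the largest with about 6 mm to spare all round. Outer diameter 78 mm at the rim, 68 mm at the foot, 46 mm tall, open top, straight wall 2.5 mm thick, floor 5 mm thick. One flat level handle at the rim, along the cup's own -x, 16 mm wide, 4 mm thick, tip 95 mm from the axis. Origin: centre of the underside, z up. Starts upright
- cup_3: Smallest measuring cup of three, yellow plastic, about 48 g, fits in the middle one with about 5.5 mm to spare all round. Outer diameter 62 mm at the rim, 52 mm at the foot, 46 mm tall, open top, straight wall 2.5 mm thick, floor 5 mm thick. One flat level handle at the rim, along the cup's own -x, 16 mm wide, 4 mm thick, tip 95 mm from the axis. Origin: centre of the underside, z up. Starts upright
- cup_1_grip (a point): Point in the middle of the largest cup's handle, 75 mm from the cup's axis along the cup's -x and 46 mm above its underside; 20 mm short of the tip. The handle is 44 to 48 mm above the underside; hold it across its 16 mm width. Same axes as the cup
- cup_2_grip (a point): Point in the middle of the middle cup's handle, 75 mm from the cup's axis along the cup's -x and 46 mm above its underside; 20 mm short of the tip. The handle is 44 to 48 mm above the underside; hold it across its 16 mm width. Same axes as the cup
- cup_3_grip (a point): Point in the middle of the smallest cup's handle, 75 mm from the cup's axis along the cup's -x and 46 mm above its underside; 20 mm short of the tip. The handle is 44 to 48 mm above the underside; hold it across its 16 mm width. Same axes as the cup
- dish: Round white ceramic dish, loose, 0.55 kg, outer diameter 132 mm at the foot and 160 mm at the rim, 26 mm tall, wall 5 mm, flat inner floor 7 mm above the underside and about 124 mm across. Origin: centre of the underside. A cup standing in it holds its handle about 25 mm above the rim
- rack: White wire shelf, fixed, 260 mm wide (its y), 200 mm deep (its x), open front to its -x, thin legs at the corners, wire top 219 to 229 mm up, two tins on its back corners reaching 291 mm. A cup stands under it, handle to the front, tip about level with the front legs: the gripper must lean out of the front some 35 degrees to hold it; draw the cup out, then raise it. Origin: centre of the footprint
- press: Cast aluminium tortilla press, closed, fixed; round plates 190 mm across whose axis stands 140 mm along +x from the origin, 100 mm tall with its lever, which runs over the lid to the back, away from the robot. Origin: a point on the board in front of the press; the chile jar stands in front of it
- salt: White salt shaker with a steel top, loose, 42 mm diameter, 89 mm tall, standing to one side in front of the wire shelf. Origin: centre of the underside
- pepper: Dark wooden pepper shaker with a steel top, loose, 42 mm diameter, 89 mm tall, standing to the other side in front of the wire shelf. Origin: centre of the underside
- chile_jar: Amber glass jar with dark lid, loose, 56 mm diameter, 96 mm tall, in front of the press. Origin: centre of the underside
- tongs: Stainless tongs lying flat, loose, 255 mm long along their x, 50 mm wide, 18 mm high. Origin: middle, on the board
- rolling_pin: Short wooden rolling pin lying, loose, 232 mm long along its x, 40 mm diameter. Origin: under its middle, on the board
- salsa_bowl: Small empty terracotta bowl, loose, 88 mm diameter, 36 mm tall, standing among the cups. Origin: centre of the underside
There are look-alikes about, which are no part of the job. What is shaped like the cup_1 but purple is not meant. Leave any purple look-alike of the cup_3 alone.

How it is judged:
By the outcome, as a careful person would: the job done as asked, in the order asked, and still so for the second after the job is handed in, with the robot touching nothing.
It also fails if it takes over 72 s, if anything falls off the work surface, if the arm or the gripper's body presses on something with over 40 N, if the wrist force passes 120 N, or if a joint passes its speed limit or range.

## Robot

A 6-joint arm with a two-finger parallel gripper is mounted at the origin on the work surface. World frame = base frame: x ahead of the robot, y to its left, z up, the work surface at z = 0. Lengths are in mm, angles in rad, forces in N, time in s.
With the tool pointing down it reaches from about 350 to 775 mm from the base axis. Payload 7.3 kg.
Tool frame: the origin (TCP) lies on the centre line of the jaws, within the pads' length; the fingertips stand 17 mm ahead of it and the grasp point (between the pads) lies 2 mm behind it; z points along the fingers, y is the line along which they close (so a half turn about z gives the same grasp; the last joint's range is limited). The gripper opens to 92 mm and grips with 3 to 60 N. Pads are 19 mm wide; open, the fingers measure 130 mm over their backs; the gripper's body (75 mm by 190 mm) begins 47 mm behind the grasp point.
Start: joints at [-1.326, 0.342, 1.524, -0, 1.275, -0.146], TCP at [200.011, -485.429, 214.141] pointing down, gripper open.
Joint ranges: [-2.53, 2.53], [-0.77, 2.02], [0.04, 2.7], [-1, 4.14], [0.28, 2.66], [-3.11, 3.11]. Speed limits (rad/s): [2.57, 2.57, 3.14, 3.14, 3.14, 3.14].

## Interface

Orientations are given as [roll, pitch, yaw] about the fixed x, y, z axes, in that order (R = Rz(yaw) Ry(pitch) Rx(roll)).
In Python, from plant import bot gives the robot as it stands. The module is installed in compiled form; this text tells all that it offers.
- The arm moves only by the shell command python3 -m pendant 'ROWS'. ROWS is JSON, a list of rows, each a list of 3 entries, a list of its own where there are three numbers: the shift along the world's x, y, z as a fraction of full scale, then the turn, a rotation vector about the world's x, y, z as a fraction of full scale, then the opening, from -1 (shut) to 1 (fully open), so that 0 is half open. In form: [[[tx, ty, tz], [rx, ry, rz], claw], ...]. A call has exactly 10 rows; each row shifts and turns the commanded pose from where the row before left it; what a row does not reach is not made up. Full scale, the value 1, is 30 mm for a shift and 0.12 rad for a turn. A row lasts 1/12 s, in which the tool goes at most 41.7 mm and 7.16 degrees, less where a joint would pass 70% of its speed; a pose out of reach is approached as far as the arm can. A call with a number of a shift or a turn outside -1 to 1 is refused whole. A call with a gripper value outside its range is refused whole. The fingers move at their own pace and stop on an object; the grip force is fixed at half the most. Time passes only in rows, so rows that do not move let the fingers close, or fill a call up. It gives the time, the measured TCP pose, the force, the opening and the grip force at its end, in the units of the state.
- bot.get_obs(): the state, without advancing time (a new reading comes with each control period).
- bot.capture(name): name is "scene" or "top"; returns the picture (480x640x3 uint8, blue, green, red); there is no depth.
- bot.camera_params(name): a dict with "fovy" (degrees; the focal length in pixels is half the picture's height over the tangent of half this angle, whatever the lens; pixels are square), "cx", "cy" (the principal point, pixels), "camera_from_world" (4x4, takes a point from world to camera coordinates). Camera axes: x right, y down, z forward; pixel columns grow to the right and rows downward; lengths in mm; the calibration is good to about 2 mm. A picture is of the moment at which its call begins. camera_params takes no time and is no camera call.
- bot.close_job(): hands the job in; it is judged then, once.
The state is a dict: "time": time; "joint_positions": joint angles; "dq": joint speeds; "tau": joint torques, N m; "tool_pos": TCP position; "tcp_rot": TCP orientation; "contact_force": force on the tool from outside, world axes, zero at the start; "moment": the same for the moment, N m; "grip_width": finger opening in mm; "finger_force": force on a finger pad.
Only numpy, scipy, OpenCV 4.12 (cv2) and the standard library are available. Lean on these libraries where they do the work, as an engineer would, in place of code of your own. Each camera call takes 0.05 s, during which the arm holds its last target. There are 200 camera calls.

## Working session

There is one attempt and no reset: what is moved stays moved. The work goes in short steps, Python scripts to look and compute and a shell command to move; the robot and the scene stay as the last step left them, time stands still between calls to the robot, and variables do not carry over. Pictures are saved under pics/ and viewed, at most 10 in all, crops included, and the job is handed in when it is done.

```bash
mkdir -p pics
python3 - <<'E'
from plant import bot
import cv2
for n in("scene","top"):
    cv2.imwrite(f"pics/{n}0.png",bot.capture(n)); p=bot.camera_params(n); print(n,p)
print(bot.get_obs())
E
```

```text
scene {'fovy': 43.591595249620724, 'cx': 313.9931084994227, 'cy': 237.04458207917406, 'camera_from_world': array([[-7.02052283e-01,  7.12038035e-01, -1.11547679e-02,
         3.98898893e+02],
       [ 4.91766214e-01,  4.73421227e-01, -7.30779264e-01,
        -1.91262456e+02],
       [-5.15061727e-01, -5.18530789e-01, -6.82522702e-01,
         1.74819747e+03],
       [ 0.00000000e+00,  0.00000000e+00,  0.00000000e+00,
         1.00000000e+00]])}
top {'fovy': 45.71949638559827, 'cx': 308.78361310104304, 'cy': 240.21510400500492, 'camera_from_world': array([[-2.57123209e-02, -9.99661191e-01,  4.04725913e-03,
        -3.16944803e+01],
       [-9.94819652e-01,  2.51890606e-02, -9.84853888e-02,
         5.15768335e+02],
       [ 9.83500744e-02, -6.55858084e-03, -9.95130267e-01,
         1.48400246e+03],
       [ 0.00000000e+00,  0.00000000e+00,  0.00000000e+00,
         1.00000000e+00]])}
{'time': 0.1, 'joint_positions': array([-1.32596327e+00,  3.42664628e-01,  1.52489024e+00,  1.54949236e-05,
        1.27538748e+00, -1.45954811e-01]), 'dq': array([ 0.00022353, -0.00309626, -0.00180761,  0.00052247,  0.00084718,
       -0.00052707]), 'tau': array([ 1.77340215e-03, -4.32004988e+01, -2.44694370e+01,  7.18510081e-02,
        5.26590343e-02, -3.87635941e-05]), 'tool_pos': array([ 199.94009263, -485.04649323,  213.51936102]), 'tcp_rot': array([-3.14025946e+00, -2.10956522e-04,  3.90783210e-01]), 'contact_force': array([-0.10823358, -0.7242019 ,  0.62947113]), 'moment': array([ 0.02420675, -0.00508902,  0.01778417]), 'finger_force': 0.0, 'grip_width': 91.66066804630195}
```

View pics/scene0.png

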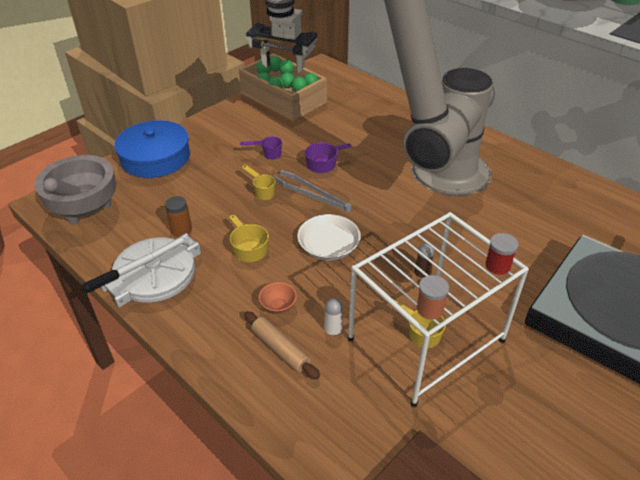

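View pics/top0.png

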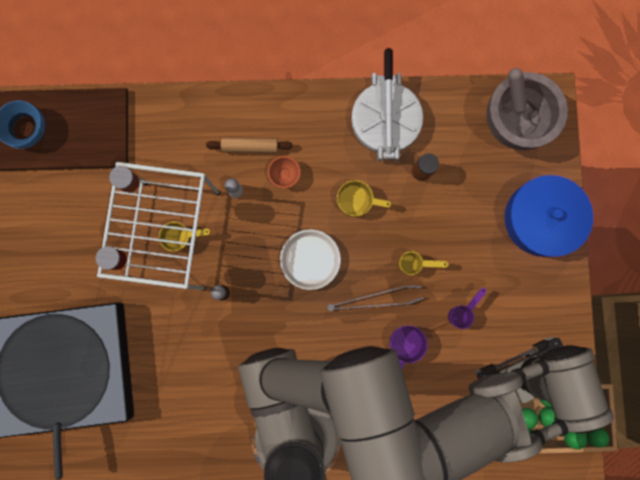

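The top view shows the largest cup at (355,198), handle toward the right; the smallest at (411,263); the middle one under the shelf at (174,237), handle out to (208,232). The dish is at (311,260). I'll enlarge these.

```bash
cat > h.py <<'E'
import numpy as np, cv2
from plant import bot
def P(n):
    p=bot.camera_params(n); f=240/np.tan(np.radians(p["fovy"])/2); return p,f
def ray(n,u,v,z):
    p,f=P(n); T=p["camera_from_world"]; R=T[:3,:3]; c=-R.T@T[:3,3]
    d=R.T@np.array([(u-p["cx"])/f,(v-p["cy"])/f,1]); return c+d*(z-c[2])/d[2]
def proj(n,X):
    p,f=P(n); q=p["camera_from_world"]@np.r_[X,1]; return q[:2]/q[2]*f+[p["cx"],p["cy"]]
def crop(img,x,y,w,h,s):
    c=cv2.resize(img[y:y+h,x:x+w],None,fx=s,fy=s,interpolation=cv2.INTER_CUBIC)
    for i in range(0,w,10):
        cv2.line(c,(i*s,0),(i*s,6 if (x+i)%50 else 14),(0,255,0),1)
        if (x+i)%20==0: cv2.putText(c,str(x+i),(i*s,24),0,.35,(0,255,0),1)
    for i in range(0,h,10):
        cv2.line(c,(0,i*s),(6,i*s),(0,255,0),1)
        if (y+i)%20==0: cv2.putText(c,str(y+i),(8,i*s+4),0,.35,(0,255,0),1)
    return c
E
python3 - <<'E'
from h import *
t=cv2.imread("pics/top0.png")
a=crop(t,340,170,120,120,4); b=crop(t,150,200,80,60,4); d=crop(t,270,220,80,80,4)
out=np.zeros((600,800,3),np.uint8); out[:480,:480]=a; out[:240,480:]=b; out[250:570,480:]=d
cv2.imwrite("pics/c1.png",out)
# yellow blobs
hsv=cv2.cvtColor(t,cv2.COLOR_BGR2HSV); m=cv2.inRange(hsv,(22,130,60),(33,255,255))
n,l,s,c=cv2.connectedComponentsWithStats(m)
print([(s[i].tolist(),c[i].round(1).tolist()) for i in range(1,n) if s[i,4]>25])
E
```

```text
[([338, 185, 52, 31, 916], [357.8, 200.3]), ([160, 229, 32, 13, 266], [176.0, 234.7]), ([196, 229, 13, 7, 67], [202.3, 232.0]), ([162, 243, 24, 8, 102], [173.4, 246.3]), ([399, 252, 49, 21, 355], [420.7, 262.5])]
```

View pics/c1.png

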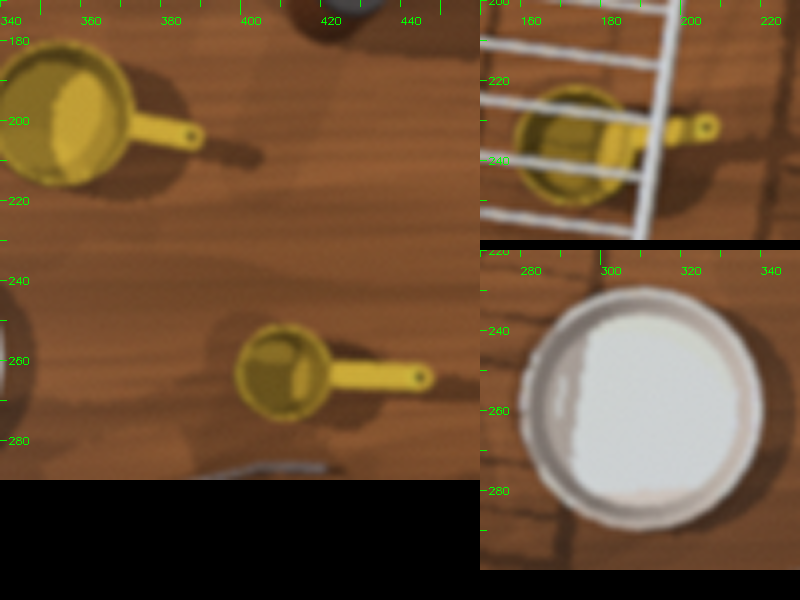

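The crops show these centres (px): cup_1 rim (355.2,198.3), tip (391,204.5); cup_2 rim (173.5,236.5), tip (208,231.5); cup_3 rim (411,263), tip (448,264); dish rim (310.3,259.8).

Run:
```python
from h import *
for k,c,t in(("1",(355.2,198.3),(391,204.5)),("2",(173.5,236.5),(208,231.5)),("3",(411,263),(448,264))):
    C=ray("top",*c,46); T=ray("top",*t,48); d=T-C
    print(k,C.round(1),T.round(1),np.hypot(*d[:2]).round(1),"dir deg",np.degrees(np.arctan2(d[1],d[0])).round(1),"grip",(C+75*np.r_[d[:2],0]/np.hypot(*d[:2])).round(1), "scene", proj("scene",C).round(0),proj("scene",T).round(0))
print("dish",ray("top",310.3,259.8,26).round(1))
for n,u,v,z in(("rackFR",188,287,224),("rackFL",203,174,224),("salt",233,187,89),("pepper",220,292,89),("bowl",284,171,36),("jar",427,165,96),("tongsL",331,307,9),("tongsU",423,287,10),("tongsD",423,300,10),("pl",409,343,46)): print(n,ray("top",u,v,z).round(0))
```

```text
1 [ 620.6 -169.9   46. ] [ 601.5 -263.3   48. ] 95.4 dir deg -101.6 grip [ 605.6 -243.3   46. ] scene [250. 237.] [232. 216.]
2 [531.5 308.7  46. ] [542.1 218.1  48. ] 91.2 dir deg -83.3 grip [540.2 234.2  46. ] scene [429. 322.] [392. 302.]
3 [ 446.3 -309.6   46. ] [ 441.2 -405.5   48. ] 96.0 dir deg -93.1 grip [ 442.3 -384.5   46. ] scene [265. 182.] [243. 166.]
dish [462.7 -47.5  26. ]
rackFR [395. 235. 224.]
rackFL [656. 198. 224.]
salt [650. 146.  89.]
pepper [383. 182.  89.]
bowl [701.  16.  36.]
jar [ 694. -352.   96.]
tongsL [337. -99.   9.]
tongsU [ 384. -345.   10.]
tongsD [ 349. -344.   10.]
pl [ 241. -295.   46.]
```

```bash
python3 -m pendant '[[[0.68,0.4,-0.14],[0,0,0.41],0],[[0.68,0.4,-0.14],[0,0,0.41],0],[[0.68,0.4,-0.14],[0,0,0.41],0],[[0.68,0.4,-0.14],[0,0,0.41],0],[[0.68,0.4,-0.14],[0,0,0.41],0],[[0.68,0.4,-0.14],[0,0,0.41],0],[[0.68,0.4,-0.14],[0,0,0.41],0],[[0.68,0.4,-0.14],[0,0,0.41],0],[[0.68,0.4,-0.14],[0,0,0.41],0],[[0.68,0.4,-0.14],[0,0,0.41],0]]'
python3 -m pendant '[[[0.68,0.4,-0.14],[0,0,0.41],0],[[0.68,0.4,-0.14],[0,0,0.41],0],[[0.68,0.4,-0.14],[0,0,0.41],0],[[0.68,0.4,-0.14],[0,0,0.41],0],[[0.68,0.4,-0.14],[0,0,0.41],0],[[0.68,0.4,-0.14],[0,0,0.41],0],[[0.68,0.4,-0.14],[0,0,0.41],0],[[0.68,0.4,-0.14],[0,0,0.41],0],[[0.6,0.4,-0.14],[0,0,0.36],0],[[0,0,0],[0,0,0],0]]'
```

```text
time: 0.93
tool_pos: [404.8, -364.5, 171.6]
tcp_rot: [-3.141, -0.0, 0.885]
contact_force: [0.5, -0.4, -0.0]
grip_width: 46.3
finger_force: 0.0
time: 1.77
tool_pos: [587.3, -254.5, 132.6]
tcp_rot: [-3.14, -0.002, 1.325]
contact_force: [-1.0, 0.1, 0.4]
grip_width: 45.9
finger_force: 0.0
```

```bash
python3 -m pendant '[[[0.31,0.19,-0.2],[0,0,0.18],0],[[0.31,0.19,-0.2],[0,0,0.18],0],[[0,0,-0.5],[0,0,0],0],[[0,0,-0.5],[0,0,0],0],[[0,0,-0.5],[0,0,0],0],[[0,0,-0.4],[0,0,0],0],[[0,0,-0.35],[0,0,0],0],[[0,0,-0.3],[0,0,0],0],[[0,0,-0.1],[0,0,0],0],[[0,0,0],[0,0,0],0]]'
python3 - <<'E'
from h import *
a=crop(bot.capture("scene"),190,150,120,120,4);b=crop(bot.capture("top"),330,160,80,80,4)
o=np.zeros((480,800,3),np.uint8);o[:,:480]=a;o[:320,480:]=b;cv2.imwrite("pics/c2.png",o)
E
```

```text
time: 2.6
tool_pos: [603.4, -246.0, 42.0]
tcp_rot: [-3.14, -0.0, 1.363]
contact_force: [0.1, 0.1, 0.3]
grip_width: 46.1
finger_force: 0.0
```

View pics/c2.png

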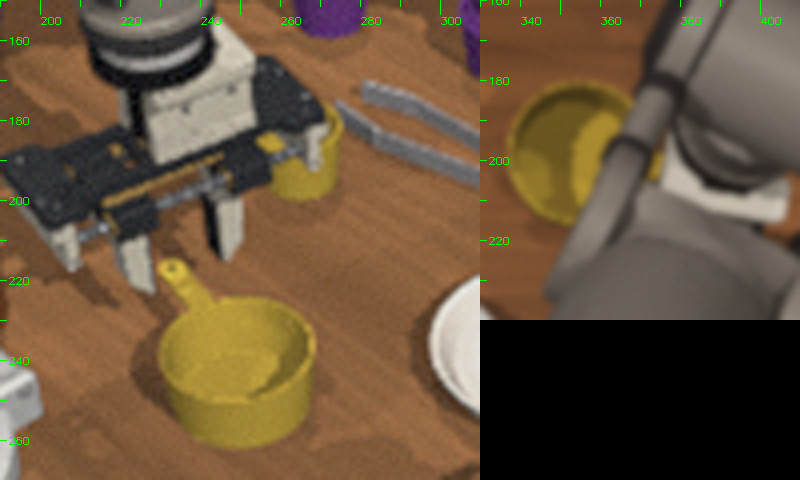

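Scene crop: finger ends near (227,222) and (245,214), handle tip at (230,216); I'll check it against projection.

Run:
```python
from h import *
c=np.array([603.4,-246.,25]);a=np.array([.98,-.2,0])
for s in(-23,-36,23,36): print(s,proj("scene",c+s*a).round(1))
print("tcp",proj("scene",[603.4,-246,42]).round(1),"grip pt",proj("scene",[605.6,-243.3,46]).round(1))
print(bot.get_obs()["tool_pos"].round(1))
```

```text
-23 [244.2 222.3]
-36 [248.6 220.4]
23 [228.5 229.1]
36 [224. 231.]
tcp [235.7 220.8] grip pt [235.6 220.5]
[ 604.2 -246.3   43.4]
```

Run:
```python
from h import *
i=bot.capture("scene")
for k,z in(((235.7,220.8),0),((244.2,222.3),1),((228.5,229.1),2)): cv2.circle(i,tuple(int(round(q)) for q in k),0,(255,0,255),-1)
cv2.imwrite("pics/c3.png",crop(i,200,180,70,60,10))
print(bot.get_obs()["tool_pos"].round(1))
```

```text
[ 604.3 -246.3   43.6]
```

View pics/c3.png

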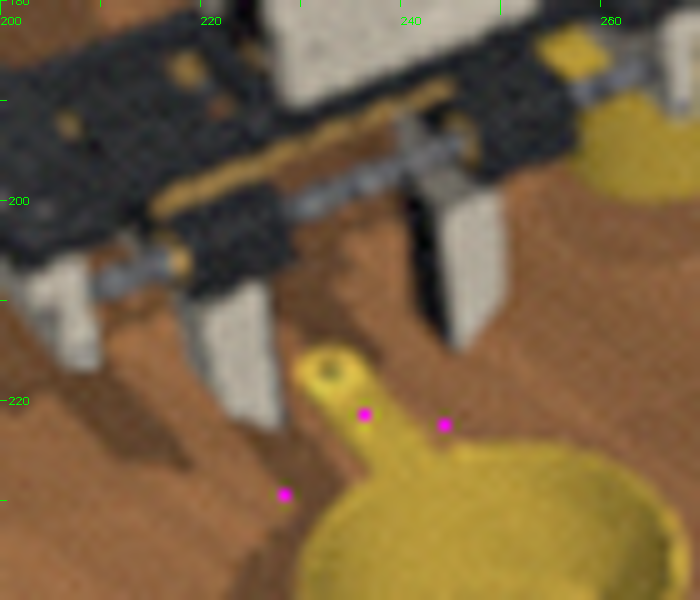

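Visible finger ends are ~7 px above where they project to. I'll check against the start picture and another picture's shadows.

Run:
```python
from h import *
a=np.array([.381,-.925,0])
i=cv2.imread("pics/scene0.png")
for s in(-46,46):
    q=proj("scene",np.array([200,-485.2,197])+s*a); print(q.round(1)); cv2.circle(i,tuple(int(round(v)) for v in q),0,(255,0,255),-1)
A=crop(i,235,20,100,70,8)
cv2.imwrite("pics/c4.png",A)
```

```text
[298.   80.9]
[269.4  75.4]
```

View pics/c4.png

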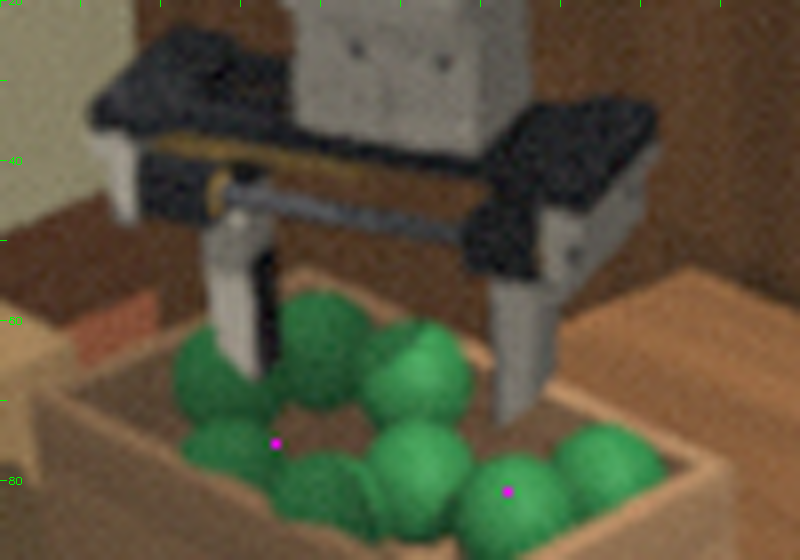

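Same ~8 px offset at the start, so either the tips are higher than reported or only the drawing is. Closing here will tell.

```bash
python3 -m pendant '[[[0,0,0],[0,0,0],-0.3],[[0,0,0],[0,0,0],-0.5],[[0,0,0],[0,0,0],-0.8],[[0,0,0],[0,0,0],-1],[[0,0,0],[0,0,0],-1],[[0,0,0],[0,0,0],-1],[[0,0,0],[0,0,0],-1],[[0,0,0],[0,0,0],-1],[[0,0,0],[0,0,0],-1],[[0,0,0],[0,0,0],-1]]'
```

```text
time: 3.58
tool_pos: [603.8, -246.0, 42.8]
tcp_rot: [3.142, -0.0, 1.363]
contact_force: [0.4, -0.2, -1.4]
grip_width: 0.5
finger_force: 0.0
```

```bash
python3 -m pendant '[[[0,0,0],[0,0,0],0],[[0,0,0],[0,0,0],0],[[0,0,0],[0,0,0],0],[[0,0,0],[0,0,0],0],[[0,0,0],[0,0,0],0],[[0,0,0],[0,0,0],0],[[0,0,-0.15],[0,0,0],0],[[0,0,-0.15],[0,0,0],0],[[0,0,-0.15],[0,0,0],0],[[0,0,0],[0,0,0],0]]'
python3 - <<'E'
from h import *
s=bot.capture("scene");t=bot.capture("top")
o=np.zeros((600,800,3),np.uint8);o[:600,:500]=crop(s,205,180,50,60,10);o[:360,500:]=crop(t,330,150,100,120,3)
cv2.imwrite("pics/c5.png",o); print(bot.get_obs()["tool_pos"],bot.get_obs()["contact_force"])
E
```

```text
time: 4.42
tool_pos: [603.0, -245.6, 27.8]
tcp_rot: [-3.139, -0.001, 1.363]
contact_force: [-0.3, 0.3, -0.3]
grip_width: 45.5
finger_force: 0.0
[ 603.56355611 -245.91232246   28.80752428] [ 0.02550394  0.93951427 -0.22193199]
```

View pics/c5.png

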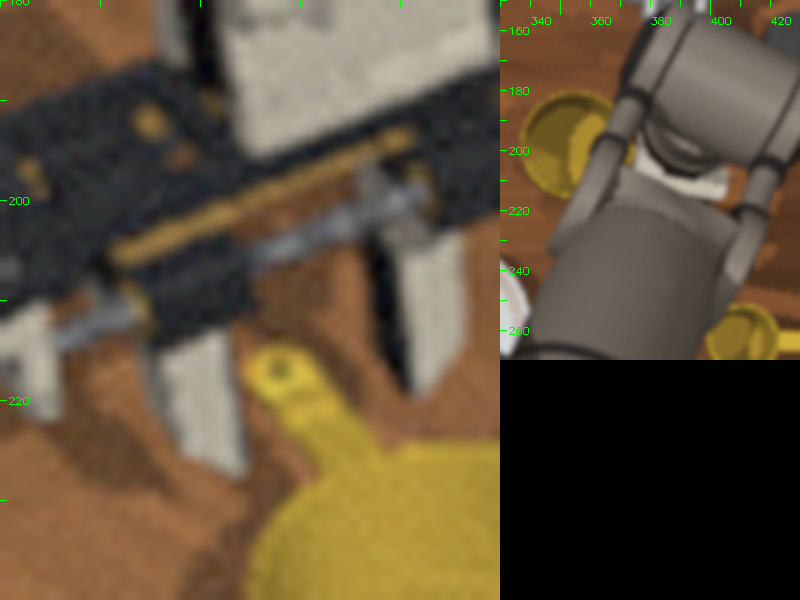

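```bash
python3 -m pendant '[[[0,0,0],[0,0,0],-0.3],[[0,0,0],[0,0,0],-0.5],[[0,0,0],[0,0,0],-0.8],[[0,0,0],[0,0,0],-1],[[0,0,0],[0,0,0],-1],[[0,0,0],[0,0,0],-1],[[0,0,0],[0,0,0],-1],[[0,0,0],[0,0,0],-1],[[0,0,0],[0,0,0],-1],[[0,0,0],[0,0,0],-1]]'
python3 - <<'E'
from h import *
o=bot.capture("scene"); cv2.imwrite("pics/s6.png",o)
cv2.imwrite("pics/c6.png",crop(o,200,170,75,60,10))
E
```

```text
time: 5.35
tool_pos: [603.9, -246.1, 29.4]
tcp_rot: [3.141, 0.0, 1.363]
contact_force: [0.1, 0.4, 0.9]
grip_width: 15.1
finger_force: 29.9
```

Holding the handle (15.1 mm, 30 N): the tool sits about 24 mm higher than reported. I'll write a silhouette fit to track cups with cameras, and lift.

```bash
cat >> h.py <<'E'
from scipy.optimize import minimize
S={1:(48,43),2:(39,34),3:(31,26)}
def ymask(img):
    h=cv2.cvtColor(cv2.GaussianBlur(img,(3,3),0),cv2.COLOR_BGR2HSV); return cv2.inRange(h,(21,120,45),(34,255,255))
def model(n,k,x,y,z,a,sc=4,off=(0,0),sh=(480,640)):
    th=np.linspace(0,2*np.pi,40); m=np.zeros((sh[0]*sc,sh[1]*sc),np.uint8)
    R,r=S[k]; d=np.array([np.cos(a),np.sin(a)]); e=np.array([-d[1],d[0]])
    pts=[[x+q*np.cos(t),y+q*np.sin(t),z+w] for q,w in((R,46),(r,0)) for t in th]
    hd=[[*(np.array([x,y])+l*d+s*e),z+w] for l in(R-6,95) for s in(-8,8) for w in(44,48)]
    for g in(pts,hd):
        u=(np.array([proj(n,p) for p in g])-off+.5)*sc
        cv2.fillConvexPoly(m,cv2.convexHull(u.astype(np.int32)),255)
    return cv2.resize(m,(sh[1],sh[0]),interpolation=cv2.INTER_AREA)
def fit(n,img,k,g,z=None,free=("x","y","a"),full=False):
    """g=(x,y,z,a) guess; minimises mismatch to yellow mask near guess"""
    c=proj(n,[g[0],g[1],g[2]+30]); o=(c-45).astype(int); M=ymask(img)
    w=M[o[1]:o[1]+90,o[0]:o[0]+90].astype(float)/255; nm=["x","y","z","a"]
    idx=[nm.index(f) for f in free]; sc=np.array([1,1,1,.02])
    def f(p):
        q=np.array(g,float); q[idx]+=p*sc[idx]; s=model(n,k,*q,off=o,sh=(90,90))/255.; return np.abs(s-w).sum()
    s0=np.vstack([np.zeros(len(idx)),np.eye(len(idx))*8])
    r=minimize(f,np.zeros(len(idx)),method="Nelder-Mead",options=dict(initial_simplex=s0,xatol=.1,fatol=.2,maxiter=150))
    q=np.array(g,float); q[idx]+=r.x*sc[idx]; return q,r.fun,w.sum()
E
python3 - <<'E'
from h import *
a=np.radians
for n in("scene","top"):
    im=cv2.imread(f"pics/{n}0.png")
    for k,g in((1,(620,-170,0,a(-101.6))),(3,(446,-309,0,a(-93)))):
        q,r,w=fit(n,im,k,g); print(n,k,q[:3].round(1),np.degrees(q[3]).round(1),r.round(0),w.round(0))
q,r,w=fit("scene",cv2.imread("pics/s6.png"),1,(620,-170,0,a(-101.6)));print("now",q[:3].round(1),np.degrees(q[3]).round(1),r.round(0),w.round(0))
E
python3 -m pendant '[[[0,0,0.3],[0,0,0],-1],[[0,0,0.3],[0,0,0],-1],[[0,0,0.3],[0,0,0],-1],[[0,0,0.3],[0,0,0],-1],[[0,0,0.3],[0,0,0],-1],[[0,0,0.3],[0,0,0],-1],[[0,0,0.2],[0,0,0],-1],[[0,0,0],[0,0,0],-1],[[0,0,0],[0,0,0],-1],[[0,0,0],[0,0,0],-1]]'
python3 - <<'E'
from h import *
im=bot.capture("scene");cv2.imwrite("pics/s7.png",im)
q,r,w=fit("scene",im,1,(620,-170,60,np.radians(-101.6)),free=("x","y","z","a"));print("now",q[:3].round(1),np.degrees(q[3]).round(1),r.round(0),w.round(0))
q,r,w=fit("scene",im,1,(620,-170,60,np.radians(-101.6)));print("zfix",q[:3].round(1),np.degrees(q[3]).round(1),r.round(0),w.round(0))
E
```

```text
time: 6.23
tool_pos: [603.5, -245.9, 88.9]
tcp_rot: [-3.141, -0.0, 1.363]
contact_force: [0.3, 0.5, 0.1]
grip_width: 15.2
finger_force: 29.9Traceback (most recent call last):
  File "<stdin>", line 6, in <module>
  File "h.py", line 40, in fit
    r=minimize(f,np.zeros(len(idx)),method="Nelder-Mead",options=dict(initial_simplex=s0,xatol=.1,fatol=.2,maxiter=150))
    res = _minimize_neldermead(fun, x0, args, callback, bounds=bounds,
                               **options)
    fxr = func(xr)
    fx = function(np.copy(x), *(wrapper_args + args))
  File "h.py", line 38, in f
    q=np.array(g,float); q[idx]+=p*sc[idx]; s=model(n,k,*q,off=o,sh=(90,90))/255.; return np.abs(s-w).sum()
                                              ~~~~~^^^^^^^^^^^^^^^^^^^^^^^^^
  File "h.py", line 29, in model
    u=(np.array([proj(n,p) for p in g])-off+.5)*sc
                 ~~~~^^^^^
  File "h.py", line 9, in proj
    p,f=P(n); q=p["camera_from_world"]@np.r_[X,1]; return q[:2]/q[2]*f+[p["cx"],p["cy"]]
        ~^^^
  File "h.py", line 4, in P
    p=bot.camera_params(n); f=240/np.tan(np.radians(p["fovy"])/
[... 175 characters left out ...]
hod="Nelder-Mead",options=dict(initial_simplex=s0,xatol=.1,fatol=.2,maxiter=150))
  File "h.py", line 38, in f
    q=np.array(g,float); q[idx]+=p*sc[idx]; s=model(n,k,*q,off=o,sh=(90,90))/255.; return np.abs(s-w).sum()
                                              ~~~~~^^^^^^^^^^^^^^^^^^^^^^^^^
  File "h.py", line 29, in model
    u=(np.array([proj(n,p) for p in g])-off+.5)*sc
                 ~~~~^^^^^
  File "h.py", line 9, in proj
    p,f=P(n); q=p["camera_from_world"]@np.r_[X,1]; return q[:2]/q[2]*f+[p["cx"],p["cy"]]
        ~^^^
  File "h.py", line 4, in P
    p=bot.camera_params(n); f=240/np.tan(np.radians(p["fovy"])/2); return p,f
ValueError: time passes only in moves, steps and waits
```

```bash
sed -i 's/^def P(n):/import functools\n@functools.cache\ndef P(n):/' h.py
python3 - <<'E'
from h import *
a=np.radians
for n in("scene","top"):
    im=cv2.imread(f"pics/{n}0.png")
    for k,g in((1,(620,-170,0,a(-101.6))),(3,(446,-309,0,a(-93)))):
        q,r,w=fit(n,im,k,g); print(n,k,q[:3].round(1),np.degrees(q[3]).round(1),r.round(0),w.round(0))
q,r,w=fit("scene",cv2.imread("pics/s6.png"),1,(620,-170,0,a(-101.6)));print("s6",q[:3].round(1),np.degrees(q[3]).round(1),r.round(0),w.round(0))
im=cv2.imread("pics/s7.png")
for fr in(("x","y","z","a"),("x","y","a")):
    q,r,w=fit("scene",im,1,(620,-170,60,np.radians(-101.6)),free=fr);print("lift",q[:3].round(1),np.degrees(q[3]).round(1),r.round(0),w.round(0))
E
```

```text
scene 1 [ 621.5 -175.1    0. ] -103.2 108.0 1302.0
scene 3 [ 445.7 -315.5    0. ] -93.9 296.0 782.0
top 1 [ 621.1 -169.3    0. ] -100.8 108.0 1068.0
top 3 [ 447.2 -310.6    0. ] -93.4 72.0 565.0
s6 [ 619.7 -174.3    0. ] -104.1 128.0 1269.0
lift [ 620.5 -171.3   60.1] -104.3 495.0 1703.0
lift [ 620.6 -172.1   60. ] -104.8 493.0 1703.0
```

```bash
python3 -m pendant '[[[-0.5,0.4,0],[0,0,-0.4],-1],[[-0.6,0.45,0],[0,0,-0.5],-1],[[-0.7,0.55,0],[0,0,-0.6],-1],[[-0.8,0.6,0],[0,0,-0.7],-1],[[-0.8,0.6,0],[0,0,-0.7],-1],[[-0.8,0.6,0],[0,0,-0.7],-1],[[-0.8,0.6,0],[0,0,-0.7],-1],[[-0.7,0.5,0],[0,0,-0.5],-1],[[-0.55,0.4,0],[0,0,-0.4],-1],[[-0.4,0.27,0],[0,0,-0.3],-1]]'
python3 -m pendant '[[[0,0,0],[0,0,0],-1],[[0,0,0],[0,0,0],-1],[[0,0,0],[0,0,0],-1],[[0,0,0],[0,0,0],-1],[[0,0,-0.15],[0,0,0],-1],[[0,0,-0.15],[0,0,0],-1],[[0,0,-0.15],[0,0,0],-1],[[0,0,-0.15],[0,0,0],-1],[[0,0,0],[0,0,0],-1],[[0,0,0],[0,0,0],-1]]'
python3 - <<'E'
from h import *
s=bot.capture("scene");t=bot.capture("top");cv2.imwrite("pics/s8.png",s);cv2.imwrite("pics/t8.png",t)
o=bot.get_obs();print(o["tool_pos"],o["contact_force"])
for n,im in(("scene",s),("top",t)):
    q,r,w=fit(n,im,1,(463,-47,42,np.radians(-140)),free=("x","y","a"));print(n,q[:3].round(1),np.degrees(q[3]).round(1),r.round(0),w.round(0))
u=np.hstack([crop(s,280,180,100,100,4),crop(t,260,190,100,100,4)]);cv2.imwrite("pics/c8.png",u)
E
```

```text
time: 7.12
tool_pos: [402.1, -95.5, 89.0]
tcp_rot: [-3.14, 0.001, 0.701]
contact_force: [1.0, 0.3, -0.2]
grip_width: 15.4
finger_force: 29.9
time: 7.95
tool_pos: [404.1, -96.8, 70.9]
tcp_rot: [-3.141, 0.0, 0.703]
contact_force: [-0.1, -0.2, -0.0]
grip_width: 15.2
finger_force: 29.9
[404.38166454 -96.95016425  71.33506951] [-0.15207838  0.57970766  0.00847826]
scene [463.8 -50.7  42. ] -141.3 82.0 1227.0
top [463.7 -42.8  42. ] -138.2 832.0 422.0
```

View pics/c8.png

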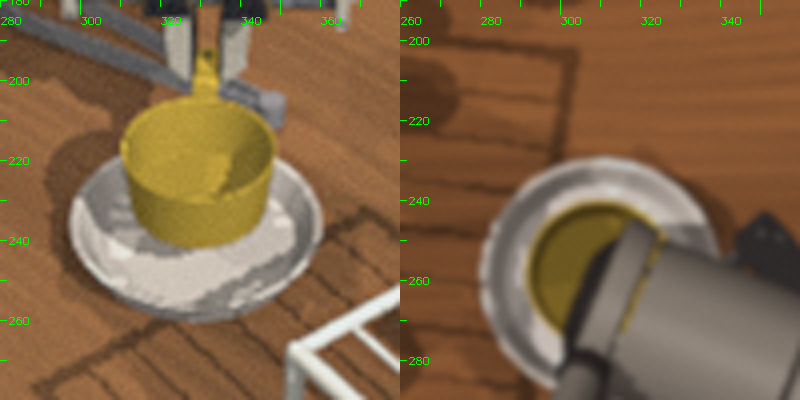

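Cup 1 hangs upright, centred over the dish. Lowering.

```bash
python3 -m pendant '[[[0,0,-0.2],[0,0,0],-1],[[0,0,-0.2],[0,0,0],-1],[[0,0,-0.2],[0,0,0],-1],[[0,0,-0.15],[0,0,0],-1],[[0,0,-0.1],[0,0,0],-1],[[0,0,-0.1],[0,0,0],-1],[[0,0,-0.05],[0,0,0],-1],[[0,0,-0.03],[0,0,0],-1],[[0,0,0],[0,0,0],-1],[[0,0,0],[0,0,0],-1]]'
python3 -m pendant '[[[0,0,-0.03],[0,0,0],-1],[[0,0,-0.03],[0,0,0],-1],[[0,0,0],[0,0,0],-1],[[0,0,0],[0,0,0],-1],[[0,0,0],[0,0,0],-1],[[0,0,0],[0,0,0],-1],[[0,0,0],[0,0,0],-1],[[0,0,0],[0,0,0],-1],[[0,0,0],[0,0,0],-1],[[0,0,0],[0,0,0],-1]]'
python3 - <<'E'
from h import *
s=bot.capture("scene")
o=bot.get_obs();print(o["tool_pos"],o["contact_force"],o["moment"])
q,r,w=fit("scene",s,1,(463,-51,10,np.radians(-140)),free=("x","y","a"));print(q[:3].round(1),np.degrees(q[3]).round(1),r.round(0),w.round(0))
E
```

```text
time: 8.88
tool_pos: [404.4, -97.0, 40.5]
tcp_rot: [3.141, -0.0, 0.703]
contact_force: [-0.4, 0.5, -0.0]
grip_width: 15.1
finger_force: 29.9
time: 9.72
tool_pos: [404.3, -96.9, 38.6]
tcp_rot: [3.142, 0.0, 0.703]
contact_force: [-0.3, -0.1, -0.3]
grip_width: 15.1
finger_force: 29.9
[404.32390493 -96.92840692  38.63885148] [-0.11808497 -0.26611126 -0.53166306] [-0.0036373   0.04374452  0.02168332]
[462.3 -49.7  10. ] -139.6 96.0 1182.0
```

```bash
python3 -m pendant '[[[0,0,-0.03],[0,0,0],-1],[[0,0,0],[0,0,0],-1],[[0,0,-0.03],[0,0,0],-1],[[0,0,0],[0,0,0],-1],[[0,0,0],[0,0,0],-1],[[0,0,0],[0,0,0],-1],[[0,0,0],[0,0,0],-1],[[0,0,0],[0,0,0],-1],[[0,0,0],[0,0,0],-1],[[0,0,0],[0,0,0],-1]]'
python3 -m pendant '[[[0,0,-0.03],[0,0,0],-1],[[0,0,0],[0,0,0],-1],[[0,0,0],[0,0,0],-1],[[0,0,0],[0,0,0],-1],[[0,0,0],[0,0,0],-1],[[0,0,0],[0,0,0],-1],[[0,0,0],[0,0,0],-1],[[0,0,0],[0,0,0],-1],[[0,0,0],[0,0,0],-1],[[0,0,0],[0,0,0],-1]]'
python3 -c "
from h import *
o=bot.get_obs();print(o['tool_pos'],o['contact_force'],o['moment'])"
```

```text
time: 10.6
tool_pos: [404.3, -96.9, 36.8]
tcp_rot: [3.141, -0.0, 0.703]
contact_force: [-0.2, -0.2, -1.0]
grip_width: 15.3
finger_force: 29.9
time: 11.43
tool_pos: [404.2, -97.1, 36.2]
tcp_rot: [3.141, 0.0, 0.703]
contact_force: [-2.0, -1.5, 5.3]
grip_width: 15.1
finger_force: 29.9
[404.19099132 -97.12233165  36.15258404] [-2.00169223 -1.51343172  5.26048403] [-0.36261456  0.30831605  0.0137277 ]
```

Cup 1 is down in the dish. Release, rise, and swing to the rack front with a lean.

```bash
python3 -m pendant '[[[0,0,0.03],[0,0,0],-0.5],[[0,0,0],[0,0,0],-0.2],[[0,0,0],[0,0,0],0],[[0,0,0],[0,0,0],0],[[0,0,0.2],[0,0,0],0],[[0,0,0.6],[0,0,0],0],[[0,0,0.9],[0,0,0],0],[[0,0,1],[0,0,0],0],[[0,0,1],[0,0,0],0],[[0,0,0.9],[0,0,0],0]]'
python3 -c "
from h import *
s=bot.capture('scene')
q,r,w=fit('scene',s,1,(463,-51,7,np.radians(-140)),free=('x','y','a'));print(q[:3].round(1),np.degrees(q[3]).round(1),r.round(0),w.round(0))"
python3 -m pendant '[[[0.47,0.5,0],[0,0,0.82],0],[[0.47,0.5,0],[0,0,0.82],0],[[0.47,0.5,0],[0,0,0.82],0],[[0.47,0.5,0],[0,0,0.82],0],[[0.47,0.5,0],[0,0,0.82],0],[[0.47,0.5,0],[0,0,0.82],0],[[0.47,0.5,0],[0,0,0.82],0],[[0.47,0.5,0],[0,0,0.82],0],[[0.47,0.5,0],[0,0,0.82],0],[[0.47,0.5,0],[0,0,0.82],0]]'
python3 -m pendant '[[[0,0.4,-0.08],[0.51,0.06,0],0],[[0,0.4,-0.08],[0.51,0.06,0],0],[[0,0.4,-0.08],[0.51,0.06,0],0],[[0,0.4,-0.08],[0.51,0.06,0],0],[[0,0.4,-0.08],[0.51,0.06,0],0],[[0,0.4,-0.08],[0.51,0.06,0],0],[[0,0.4,-0.08],[0.51,0.06,0],0],[[0,0.4,-0.08],[0.51,0.06,0],0],[[0,0.3,-0.08],[0.51,0.06,0],0],[[0,0,0],[0.5,0.06,0],0]]'
```

```text
time: 12.27
tool_pos: [404.2, -96.8, 177.0]
tcp_rot: [3.141, -0.0, 0.703]
contact_force: [1.0, 0.4, -0.5]
grip_width: 46.0
finger_force: 0.0
[461.5 -51.6   7. ] -140.4 101.0 1171.0
time: 13.15
tool_pos: [545.7, 54.0, 174.9]
tcp_rot: [-3.141, -0.0, 1.692]
contact_force: [0.8, -0.3, -0.2]
grip_width: 45.9
finger_force: 0.0
time: 13.98
tool_pos: [544.8, 159.6, 153.2]
tcp_rot: [-3.141, -0.619, 1.688]
contact_force: [0.2, -0.5, 0.1]
grip_width: 45.7
finger_force: 0.0
```

Run:
```python
from h import *
from scipy.spatial.transform import Rotation as Ro
s=bot.capture("scene");t=bot.capture("top");cv2.imwrite("pics/s9.png",s);cv2.imwrite("pics/t9.png",t)
o=bot.get_obs();R=Ro.from_euler("xyz",o["tcp_rot"]).as_matrix();p=o["tool_pos"];print(p,R.round(3).tolist())
for nm,off,col in(("rep",0*R[:,2],(255,0,255)),("H1",np.array([0,0,24.]),(255,255,0)),("H2",-24*R[:,2],(0,0,255))):
  for sg in(-23,23):
    X=p+off+17*R[:,2]+sg*R[:,1]
    for n,im in(("scene",s),("top",t)):
        u=proj(n,X);print(nm,n,u.round(1));im[int(round(u[1])),int(round(u[0]))]=col
cv2.imwrite("pics/c9.png",np.hstack([crop(s,340,230,100,120,5)[:600,:440],crop(t,170,200,72,100,5)[:,:360] if 0 else cv2.copyMakeBorder(crop(t,170,190,72,120,5)[:600],0,0,0,0,cv2.BORDER_CONSTANT)]))
```

```text
[544.94813914 157.1165899  151.9480846 ] [[-0.091, 0.993, -0.069], [0.811, 0.114, 0.574], [0.578, -0.004, -0.816]]
rep scene [382.6 256.3]
rep top [223.7 235.4]
rep scene [370.6 268.5]
rep top [221.4 217. ]
H1 scene [383.3 248.3]
H1 top [222.3 234.3]
H1 scene [371.2 260.5]
H1 top [219.9 215.6]
H2 scene [377.8 247.1]
H2 top [228.2 233.7]
H2 scene [365.6 259.2]
H2 top [225.8 215. ]
```

View pics/c9.png

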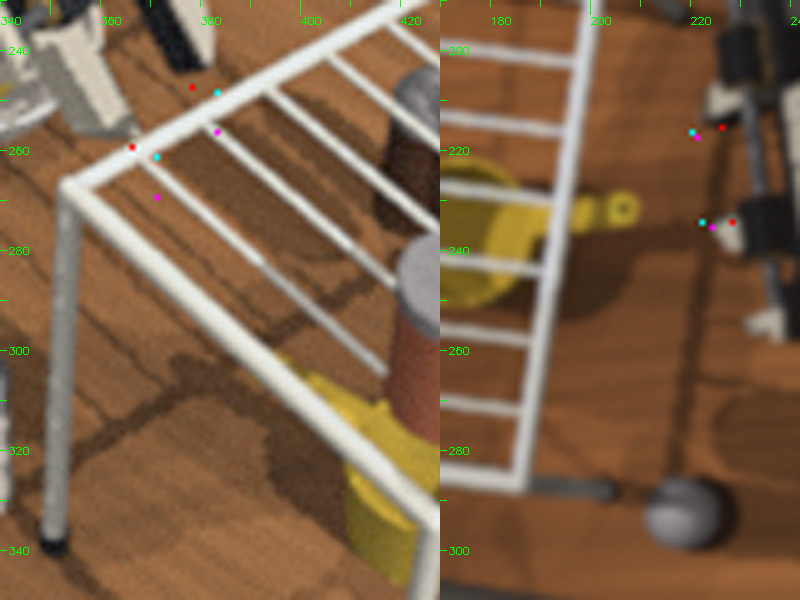

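Top crop: finger ends near (224,214) and (224.5,233.5); scene: (365,257), (375,244). Triangulating their midpoint.

Run:
```python
from h import *
from scipy.optimize import least_squares
R=np.array([[-0.091, 0.993, -0.069], [0.811, 0.114, 0.574], [0.578, -0.004, -0.816]]);p=np.array([544.95,157.1,151.95])
for a,b in(((370,250.5),(224.2,223.8)),((365,257),(224,214)),((375,244),(224.5,233.5)),((362,257),(223,212))):
    X=least_squares(lambda X:np.r_[proj("scene",X)-a,proj("top",X)-b],p)
    d=X.x-(p+17*R[:,2]);print(X.x.round(1),"off world",d.round(1),"tool",(R.T@d).round(1),"res",X.fun.round(1))
# cup2 refit from the top, occlusion by wires notwithstanding
q,r,w=fit("top",cv2.imread("pics/t9.png"),2,(531,309,0,np.radians(-83)));print(q.round(1),np.degrees(q[3]),r,w)
```

```text
[548.4 154.8 168.4] off world [  4.7 -12.1  30.4] tool [  7.3   3.1 -32. ] res [ 1.7  0.1  1.5 -1.3]
[570.7 157.4 166.9] off world [26.9 -9.5 28.8] tool [  6.5  25.6 -30.8] res [ 0.7  0.   0.6 -0.5]
[526.2 152.2 170.4] off world [-17.6 -14.7  32.3] tool [  8.4 -19.2 -33.5] res [ 2.6  0.1  2.3 -1.9]
[576.8 157.  170.9] off world [33.1 -9.9 32.8] tool [  8.   31.6 -34.7] res [ 1.7  0.1  1.5 -1.3]
[532.3 308.4   0.   -1.4] -83.03037230636694 349.02745098039213 524.0
```

The offset lies along the tool axis (fingertips ~11 mm behind the reported TCP). Advancing along the tool onto cup 2's handle and closing.

```bash
python3 -m pendant '[[[-0.02,0.37,-0.52],[0,0,0],0],[[-0.02,0.37,-0.52],[0,0,0],0],[[-0.02,0.37,-0.52],[0,0,0],0],[[-0.02,0.37,-0.52],[0,0,0],0],[[-0.02,0.37,-0.52],[0,0,0],0],[[-0.02,0.37,-0.52],[0,0,0],0],[[-0.02,0.26,-0.36],[0,0,0],0],[[-0.02,0.26,-0.36],[0,0,0],0],[[-0.02,0.26,-0.36],[0,0,0],0],[[0,0,0],[0,0,0],0]]'
python3 - <<'E'
from h import *
t=bot.capture("top");cv2.imwrite("pics/t10.png",t);s=bot.capture("scene");cv2.imwrite("pics/s10.png",s)
o=bot.get_obs();print(o["tool_pos"],o["contact_force"])
q,r,w=fit("top",t,2,(532,308,0,np.radians(-83)));print(q.round(1),np.degrees(q[3]),r,w)
E
python3 -m pendant '[[[0,0,0],[0,0,0],-0.2],[[0,0,0],[0,0,0],-0.4],[[0,0,0],[0,0,0],-0.5],[[0,0,0],[0,0,0],-0.6],[[0,0,0],[0,0,0],-0.7],[[0,0,0],[0,0,0],-1],[[0,0,0],[0,0,0],-1],[[0,0,0],[0,0,0],-1],[[0,0,0],[0,0,0],-1],[[0,0,0],[0,0,0],-1]]'
```

```text
time: 14.92
tool_pos: [538.6, 249.3, 25.6]
tcp_rot: [-3.137, -0.615, 1.686]
contact_force: [-0.6, 0.2, -0.6]
grip_width: 46.0
finger_force: 0.0
[539.86811887 248.23152361  27.19479607] [ 0.13245111  0.14300662 -0.02068782]
[533.7 309.8   0.   -1.5] -84.86864469222319 383.78431372549016 494.0
time: 15.85
tool_pos: [540.1, 248.0, 27.4]
tcp_rot: [-3.141, -0.615, 1.687]
contact_force: [1.1, -2.6, 3.4]
grip_width: 15.4
finger_force: 30.0
```

```bash
python3 -m pendant '[[[0,0,0.1],[0,0,0],-1],[[0,-0.05,0.1],[0,0,0],-1],[[-0.15,-0.3,0.2],[0,0,0],-1],[[-0.15,-0.5,0.3],[0,0,0],-1],[[-0.15,-0.6,0.3],[0,0,0],-1],[[-0.15,-0.6,0.3],[0,0,0],-1],[[-0.15,-0.7,0.3],[0,0,0],-1],[[-0.15,-0.8,0.3],[0,0,0],-1],[[-0.15,-0.8,0.3],[0,0,0],-1],[[-0.15,-0.7,0.3],[0,0,0],-1]]'
python3 - <<'E'
from h import *
t=bot.capture("top");cv2.imwrite("pics/t11.png",t);s=bot.capture("scene");cv2.imwrite("pics/s11.png",s)
o=bot.get_obs();p=o["tool_pos"];print(p,o["contact_force"],o["tcp_rot"])
dz=p[2]-27.3
for n,im in(("top",t),("scene",s)):
    q,r,w=fit(n,im,2,(532+p[0]-540,308.5+p[1]-248,dz,np.radians(-84)));print(n,q.round(1),np.degrees(q[3]).round(1),round(r),w)
E
```

```text
time: 16.68
tool_pos: [503.1, 94.8, 103.0]
tcp_rot: [-3.141, -0.615, 1.686]
contact_force: [1.0, 0.9, -1.3]
grip_width: 15.0
finger_force: 30.0
[504.41097578  93.40285424 103.58323562] [-0.08048931 -0.36313    -0.96951673] [ 3.13967239 -0.61320638  1.68462072]
top [496.  155.7  76.3  -1.4] -82.4 148 800.0
scene [496.5 148.3  76.3  -1.5] -86.2 571 766.0
```

Run:
```python
from h import *
for n in("top","scene"):
    im=cv2.imread(f"pics/{'t' if n=='top' else 's'}11.png")
    q,r,w=fit(n,im,1,(462,-48,7,np.radians(-140)));print(n,q.round(1),np.degrees(q[3]).round(1),round(r),w)
```

```text
top [463.  -39.6   7.   -2.6] -146.5 1197 0.0
scene [462.1 -53.    7.   -2.4] -136.7 1092 546.0
```

```bash
python3 -m pendant '[[[-0.08,-0.4,0],[0,0,0],-1],[[-0.12,-0.7,0],[0,0,0],-1],[[-0.15,-0.9,0],[0,0,0],-1],[[-0.15,-0.95,0],[0,0,0],-1],[[-0.15,-0.95,0],[0,0,0],-1],[[-0.15,-0.95,0],[0,0,0],-1],[[-0.13,-0.8,0],[0,0,0],-1],[[-0.1,-0.6,0],[0,0,0],-1],[[-0.1,-0.4,0],[0,0,0],-1],[[0,-0.1,0],[0,0,0],-1]]' 
python3 -m pendant '[[[0,0,0],[0,0,0],-1],[[0,0,0],[0,0,0],-1],[[0,0,0],[0,0,0],-1],[[0,0,0],[0,0,0],-1],[[0,0,0],[0,0,0],-1],[[0,0,0],[0,0,0],-1],[[0,0,0],[0,0,0],-1],[[0,0,0],[0,0,0],-1],[[0,0,0],[0,0,0],-1],[[0,0,0],[0,0,0],-1]]'
python3 - <<'E'
from h import *
t=bot.capture("top");cv2.imwrite("pics/t12.png",t);s=bot.capture("scene");cv2.imwrite("pics/s12.png",s)
o=bot.get_obs();p=o["tool_pos"];print(p,o["contact_force"],o["tcp_rot"])
# disregard cup 1 pixels beneath: joint render
g1=model("scene",1,461.5,-51.6,7,np.radians(-140.4)); g1t=model("top",1,461.5,-46.6,7,np.radians(-140.4))
from scipy.optimize import minimize
for n,im,g,y0 in(("scene",s,g1,-50),("top",t,g1t,-47)):
    M=ymask(im)/255.; z=p[2]-27.3
    c=proj(n,[462,-48,40]).astype(int); sl=(slice(c[1]-60,c[1]+60),slice(c[0]-60,c[0]+60))
    f=lambda v:np.abs(np.maximum(model(n,2,v[0],v[1],z,v[2]*.02),g)[sl]/255.-M[sl]).sum()
    x0=np.array([462,y0,np.radians(-84)/.02])
    r=minimize(f,x0,method="Nelder-Mead",options=dict(initial_simplex=np.vstack([x0]+[x0+8*e for e in np.eye(3)]),maxiter=80,xatol=.2))
    print(n,r.x[:2].round(1),z.round(1),np.degrees(r.x[2]*.02).round(1),r.fun.round(0),M[sl].sum())
E
```

```text
time: 17.62
tool_pos: [469.5, -107.3, 101.8]
tcp_rot: [-3.14, -0.615, 1.685]
contact_force: [-0.6, 0.1, 0.7]
grip_width: 15.3
finger_force: 30.0
time: 18.45
tool_pos: [470.0, -105.9, 102.2]
tcp_rot: [-3.141, -0.615, 1.686]
contact_force: [0.4, 0.3, -0.9]
grip_width: 15.3
finger_force: 30.0
[ 470.00662498 -105.94049645  102.23473292] [ 0.42955884 -0.31506188 -0.37600876] [-3.14073438 -0.61505867  1.68638937]
scene [464.3 -47.1] 74.9 -88.3 176.0 1708.0
top [460.  -40.9] 74.9 -80.6 373.0 961.0
```

```bash
cat > f2.py <<'E'
from h import *
import sys
def nest(k,z,fixed,guess,tag):
    s=bot.capture("scene");cv2.imwrite(f"pics/s{tag}.png",s)
    o=bot.get_obs();print(o["tool_pos"].round(1),o["contact_force"].round(1))
    n="scene";g=np.maximum.reduce([model(n,*q) for q in fixed]); M=ymask(s)/255.
    c=proj(n,[462,-48,40]).astype(int); sl=(slice(c[1]-60,c[1]+60),slice(c[0]-60,c[0]+60))
    for zz in (z,):
        f=lambda v:np.abs(np.maximum(model(n,k,v[0],v[1],zz,v[2]*.02),g)[sl]/255.-M[sl]).sum()
        x0=np.array([guess[0],guess[1],guess[2]/.02])
        r=minimize(f,x0,method="Nelder-Mead",options=dict(initial_simplex=np.vstack([x0]+[x0+6*e for e in np.eye(3)]),maxiter=80,xatol=.2))
        print(r.x[:2].round(1),round(zz,1),np.degrees(r.x[2]*.02).round(1),r.fun.round(0),M[sl].sum())
E
python3 -m pendant '[[[-0.03,-0.07,-0.1],[0,0,0],-1],[[0,-0.06,-0.1],[0,0,0],-1],[[0,0,-0.15],[0,0,0],-1],[[0,0,-0.15],[0,0,0],-1],[[0,0,-0.1],[0,0,0],-1],[[0,0,0],[0,0,0],-1],[[0,0,0],[0,0,0],-1],[[0,0,0],[0,0,0],-1],[[0,0,0],[0,0,0],-1],[[0,0,0],[0,0,0],-1]]' 
python3 -c "
from f2 import *
nest(2,57.,[(1,461.5,-51.6,7,np.radians(-140.4))],(463,-51,np.radians(-86)),13)
s=cv2.imread('pics/s13.png');t=bot.capture('top')
cv2.imwrite('pics/c13.png',np.hstack([crop(s,280,170,100,100,4),crop(t,260,190,100,100,4)]))"
```

```text
time: 19.38
tool_pos: [469.2, -109.9, 84.4]
tcp_rot: [-3.141, -0.615, 1.687]
contact_force: [-0.0, 0.9, -0.6]
grip_width: 15.2
finger_force: 30.0
[ 469.2 -109.8   84.4] [-0.  -0.  -0.7]
[463.4 -50.2] 57.0 -87.9 142.0 1557.0
```

View pics/c13.png

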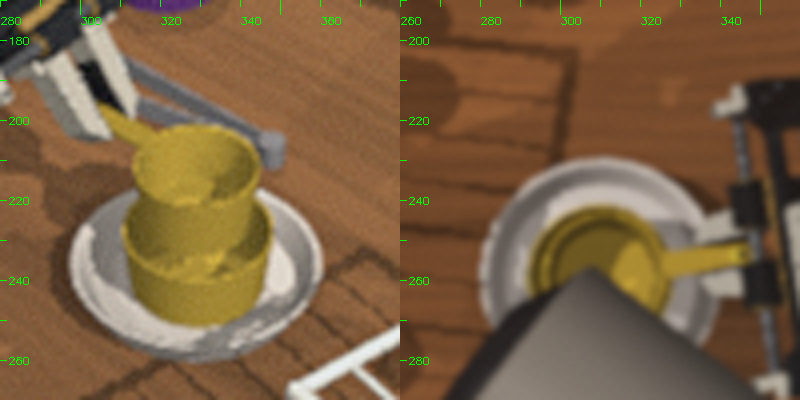

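Cup 2 hangs concentric just above cup 1. Lowering in stages with force checks.

```bash
python3 -m pendant '[[[-0.04,-0.04,-0.1],[0,0,0],-1],[[0,0,-0.1],[0,0,0],-1],[[0,0,-0.1],[0,0,0],-1],[[0,0,-0.1],[0,0,0],-1],[[0,0,-0.1],[0,0,0],-1],[[0,0,-0.1],[0,0,0],-1],[[0,0,-0.1],[0,0,0],-1],[[0,0,-0.1],[0,0,0],-1],[[0,0,0],[0,0,0],-1],[[0,0,0],[0,0,0],-1]]' 
python3 -m pendant '[[[0,0,-0.1],[0,0,0],-1],[[0,0,-0.1],[0,0,0],-1],[[0,0,-0.1],[0,0,0],-1],[[0,0,-0.1],[0,0,0],-1],[[0,0,-0.1],[0,0,0],-1],[[0,0,-0.07],[0,0,0],-1],[[0,0,0],[0,0,0],-1],[[0,0,0],[0,0,0],-1],[[0,0,0],[0,0,0],-1],[[0,0,0],[0,0,0],-1]]'
python3 -m pendant '[[[0,0,-0.03],[0,0,0],-1],[[0,0,0],[0,0,0],-1],[[0,0,0],[0,0,0],-1],[[0,0,0],[0,0,0],-1],[[0,0,0],[0,0,0],-1],[[0,0,0],[0,0,0],-1],[[0,0,0],[0,0,0],-1],[[0,0,0],[0,0,0],-1],[[0,0,0],[0,0,0],-1],[[0,0,0],[0,0,0],-1]]'
```

```text
time: 20.32
tool_pos: [467.8, -111.0, 60.1]
tcp_rot: [-3.14, -0.615, 1.686]
contact_force: [-0.0, 0.5, -1.1]
grip_width: 15.2
finger_force: 30.0
time: 21.15
tool_pos: [468.0, -111.1, 43.3]
tcp_rot: [-3.141, -0.615, 1.687]
contact_force: [0.0, 0.1, -1.8]
grip_width: 15.3
finger_force: 30.0
time: 21.98
tool_pos: [467.9, -111.0, 42.2]
tcp_rot: [-3.141, -0.615, 1.686]
contact_force: [-0.4, -0.1, -0.1]
grip_width: 15.5
finger_force: 30.0
```

```bash
python3 -m pendant '[[[0,0,-0.03],[0,0,0],-1],[[0,0,0],[0,0,0],-1],[[0,0,0],[0,0,0],-1],[[0,0,-0.03],[0,0,0],-1],[[0,0,0],[0,0,0],-1],[[0,0,0],[0,0,0],-1],[[0,0,0],[0,0,0],-1],[[0,0,0],[0,0,0],-1],[[0,0,0],[0,0,0],-1],[[0,0,0],[0,0,0],-1]]'
python3 -m pendant '[[[0,0,-0.03],[0,0,0],-1],[[0,0,0],[0,0,0],-1],[[0,0,0],[0,0,0],-1],[[0,0,0],[0,0,0],-1],[[0,0,0],[0,0,0],-1],[[0,0,0],[0,0,0],-1],[[0,0,0],[0,0,0],-1],[[0,0,0],[0,0,0],-1],[[0,0,0],[0,0,0],-1],[[0,0,0],[0,0,0],-1]]'
```

```text
time: 22.82
tool_pos: [467.9, -111.1, 40.5]
tcp_rot: [-3.141, -0.615, 1.686]
contact_force: [0.7, -0.6, -1.0]
grip_width: 15.6
finger_force: 30.0
time: 23.65
tool_pos: [467.9, -111.0, 39.5]
tcp_rot: [-3.141, -0.615, 1.686]
contact_force: [-0.4, -1.1, -0.0]
grip_width: 15.3
finger_force: 30.0
```

```bash
python3 -m pendant '[[[0,0,-0.03],[0,0,0],-1],[[0,0,0],[0,0,0],-1],[[0,0,0],[0,0,0],-1],[[0,0,0],[0,0,0],-1],[[0,0,0],[0,0,0],-1],[[0,0,0],[0,0,0],-1],[[0,0,0],[0,0,0],-1],[[0,0,0],[0,0,0],-1],[[0,0,0],[0,0,0],-1],[[0,0,0],[0,0,0],-1]]'
python3 -c "
from f2 import *
nest(2,12.,[(1,461.5,-51.6,7,np.radians(-140.4))],(462,-51,np.radians(-86)),14)"
```

```text
time: 24.48
tool_pos: [468.1, -111.4, 39.0]
tcp_rot: [-3.142, -0.614, 1.687]
contact_force: [-0.1, -3.4, 5.4]
grip_width: 15.0
finger_force: 30.0
[ 468.1 -111.4   39. ] [ 0.1 -2.8  5.3]
[465.5 -39.3] 12.0 -91.0 186.0 1314.0
```

Cup 2 is home (contact at the expected height). Release, back out along the tool, then go to cup 3.

```bash
python3 -m pendant '[[[0,0,0.03],[0,0,0],-0.5],[[0,0,0],[0,0,0],-0.2],[[0,0,0],[0,0,0],0],[[0,0,0],[0,0,0],0],[[0.01,-0.1,0.15],[0,0,0],0],[[0.03,-0.3,0.42],[0,0,0],0],[[0.04,-0.4,0.57],[0,0,0],0],[[0.05,-0.45,0.63],[0,0,0],0],[[0.05,-0.45,0.63],[0,0,0],0],[[0.05,-0.3,0.5],[0,0,0],0]]'
python3 -m pendant '[[[-0.13,-0.72,0.1],[-0.51,-0.06,0],0],[[-0.13,-0.72,0.1],[-0.51,-0.06,0],0],[[-0.13,-0.72,0.1],[-0.51,-0.06,0],0],[[-0.13,-0.72,0.1],[-0.51,-0.06,0],0],[[-0.13,-0.72,0],[-0.51,-0.06,0],0],[[-0.13,-0.72,0],[-0.51,-0.06,0],0],[[-0.13,-0.72,0],[-0.51,-0.06,0],0],[[-0.13,-0.7,0],[-0.51,-0.06,0],0],[[-0.13,-0.6,0],[-0.51,-0.06,0],0],[[0,-0.4,0],[-0.54,-0.06,0],0]]'
python3 -m pendant '[[[0,0,0],[0,0,-0.3],0],[[0,0,0],[0,0,-0.3],0],[[0,0,0],[0,0,-0.3],0],[[0,0,0],[0,0,-0.3],0],[[0,0,0],[0,0,-0.25],0],[[0,0,0],[0,0,0],0],[[0,0,0],[0,0,0],0],[[0,0,0],[0,0,0],0],[[0,0,0],[0,0,0],0],[[0,0,0],[0,0,0],0]]'
python3 - <<'E'
from h import *
t=bot.capture("top");cv2.imwrite("pics/t15.png",t);s=bot.capture("scene");cv2.imwrite("pics/s15.png",s)
print(bot.get_obs()["tool_pos"])
for n,im,y in(("top",t,-47),("scene",s,-51)):
    for k,z in ((1,7),(2,12)):
        q,r,w=fit(n,im,k,(462,y,z,np.radians(-140 if k==1 else -84)));print(n,k,q.round(1),np.degrees(q[3]).round(1),round(r),w)
    q,r,w=fit(n,im,3,(446.5,-310,0,np.radians(-93)));print(n,3,q.round(1),np.degrees(q[3]).round(1),round(r),w)
E
```

```text
time: 25.37
tool_pos: [475.0, -172.4, 128.1]
tcp_rot: [3.142, -0.614, 1.686]
contact_force: [1.6, 0.2, -1.1]
grip_width: 46.0
finger_force: 0.0
time: 26.2
tool_pos: [439.0, -375.3, 139.0]
tcp_rot: [-3.141, 0.009, 1.685]
contact_force: [-0.3, 0.9, -0.6]
grip_width: 46.2
finger_force: 0.0
time: 27.03
tool_pos: [439.7, -373.2, 138.6]
tcp_rot: [-3.141, 0.005, 1.513]
contact_force: [-0.0, -0.3, -0.4]
grip_width: 45.8
finger_force: 0.0
[ 439.68304344 -373.21550262  138.52122089]
top 1 [464.  -48.6   7.   -2.5] -142.0 242 1193.0
top 2 [462.2 -41.8  12.   -1.5] -84.6 338 1193.0
top 3 [ 447.5 -309.5    0.    -1.6] -94.0 198 429.0
scene 1 [460.6 -52.8   7.   -2.5] -140.8 184 1269.0
scene 2 [464.6 -42.3  12.   -1.5] -88.5 315 1269.0
scene 3 [ 445.7 -314.9    0.    -1.6] -94.3 104 579.0
```

```bash
python3 -m pendant '[[[0.08,-0.2,-0.2],[0,0,0],0],[[0,-0.18,-0.5],[0,0,0],0],[[0,0,-0.6],[0,0,0],0],[[0,0,-0.6],[0,0,0],0],[[0,0,-0.6],[0,0,0],0],[[0,0,-0.5],[0,0,0],0],[[0,0,-0.4],[0,0,0],0],[[0,0,-0.25],[0,0,0],0],[[0,0,-0.13],[0,0,0],0],[[0,0,0],[0,0,0],0]]'
python3 -m pendant '[[[0,0,0],[0,0,0],-0.2],[[0,0,0],[0,0,0],-0.4],[[0,0,0],[0,0,0],-0.5],[[0,0,0],[0,0,0],-0.6],[[0,0,0],[0,0,0],-0.7],[[0,0,0],[0,0,0],-1],[[0,0,0],[0,0,0],-1],[[0,0,0],[0,0,0],-1],[[0,0,0],[0,0,0],-1],[[0,0,0],[0,0,0],-1]]'
```

```text
time: 27.97
tool_pos: [441.9, -384.5, 24.3]
tcp_rot: [-3.14, 0.004, 1.513]
contact_force: [-0.7, 0.0, -0.5]
grip_width: 46.0
finger_force: 0.0
time: 28.8
tool_pos: [442.2, -384.9, 25.3]
tcp_rot: [3.142, 0.005, 1.513]
contact_force: [-0.3, -1.1, 1.7]
grip_width: 14.8
finger_force: 30.0
```

```bash
python3 -m pendant '[[[0,0,0.2],[0,0,0],-1],[[0,0,0.4],[0,0,0],-1],[[0,0,0.5],[0,0,0],-1],[[0,0,0.5],[0,0,0],-1],[[0,0,0.5],[0,0,0],-1],[[0,0,0.5],[0,0,0],-1],[[0,0.1,0.4],[0,0,0],-1],[[0.1,0.3,0.3],[0,0,0.2],-1],[[0.2,0.5,0],[0,0,0.5],-1],[[0.2,0.7,0],[0,0,0.6],-1]]'
python3 -m pendant '[[[0.2,0.8,0],[0,0,0.7],-1],[[0.2,0.8,0],[0,0,0.7],-1],[[0.2,0.8,0],[0,0,0.7],-1],[[0.2,0.8,0],[0,0,0.7],-1],[[0.2,0.8,0],[0,0,0.7],-1],[[0.2,0.8,0],[0,0,0.7],-1],[[0.2,0.8,0],[0,0,0.7],-1],[[0.2,0.8,0],[0,0,0.7],-1],[[0.2,0.8,0],[0,0,0.7],-1],[[0.2,0.6,0],[0,0,0.6],-1]]'
python3 -m pendant '[[[0.2,0.4,0],[0,0,0.3],-1],[[0,0.2,0],[0,0,0],-1],[[0,0,0],[0,0,0],-1],[[0,0,0],[0,0,0],-1],[[0,0,0],[0,0,0],-1],[[0,0,0],[0,0,0],-1],[[0,0,0],[0,0,0],-1],[[0,0,0],[0,0,0],-1],[[0,0,0],[0,0,0],-1],[[0,0,0],[0,0,0],-1]]'
```

```text
time: 29.63
tool_pos: [457.3, -336.5, 124.8]
tcp_rot: [3.141, 0.006, 1.671]
contact_force: [-0.2, 0.5, -1.0]
grip_width: 15.4
finger_force: 30.0
time: 30.47
tool_pos: [516.6, -99.8, 124.0]
tcp_rot: [-3.141, 0.003, 2.503]
contact_force: [-0.1, 0.1, -1.1]
grip_width: 15.3
finger_force: 30.0
time: 31.3
tool_pos: [523.1, -84.9, 124.1]
tcp_rot: [-3.141, 0.005, 2.532]
contact_force: [-0.2, 0.2, -0.9]
grip_width: 15.0
finger_force: 30.0
```

```bash
python3 -m pendant '[[[-0.03,-0.12,0],[0,0,0],-1],[[0,-0.12,-0.1],[0,0,0],-1],[[0,0,-0.2],[0,0,0],-1],[[0,0,-0.2],[0,0,0],-1],[[0,0,-0.2],[0,0,0],-1],[[0,0,-0.2],[0,0,0],-1],[[0,0,-0.15],[0,0,0],-1],[[0,0,0],[0,0,0],-1],[[0,0,0],[0,0,0],-1],[[0,0,0],[0,0,0],-1]]'
python3 - <<'E'
from f2 import *
r=np.radians
t=bot.capture("top");cv2.imwrite("pics/t16.png",t)
F=[(1,461.5,-51.6,7,r(-140.4)),(2,461.5,-52.5,12,r(-86))]
nest(3,bot.get_obs()["tool_pos"][2]-25.2,F,(462,-52,r(-36)),16)
# cup 2 in the earlier free view, cup 1 fixed, both cameras
for n,im,b in(("scene",cv2.imread("pics/s15.png"),0),("top",cv2.imread("pics/t15.png"),5)):
    M=ymask(im)/255.;g=model(n,1,461.5 if b==0 else 463,-51.6+b,7,r(-140.8))
    c=proj(n,[462,-48,40]).astype(int); sl=(slice(c[1]-50,c[1]+50),slice(c[0]-50,c[0]+50))
    B=[]
    for x in range(454,471,2):
        for y in range(-60+b,-43+b,2):
            for a in(-82,-85,-88):
                B.append((np.abs(np.maximum(model(n,2,x,y,12,r(a)),g)[sl]/255.-M[sl]).sum().round(0),x,y,a))
    B.sort();print(n,B[:5])
E
```

```text
time: 32.13
tool_pos: [522.4, -91.8, 92.8]
tcp_rot: [-3.141, 0.005, 2.533]
contact_force: [-0.5, -0.4, 0.2]
grip_width: 15.1
finger_force: 30.0
[522.5 -91.9  93. ] [-0.4  0.1 -0.8]
[463.3 -48.1] 67.7 -36.3 332.0 1381.0
scene [(np.float64(112.0), 458, -50, -82), (np.float64(113.0), 460, -48, -85), (np.float64(113.0), 462, -50, -85), (np.float64(114.0), 458, -52, -82), (np.float64(114.0), 458, -48, -82)]
top [(np.float64(150.0), 460, -47, -82), (np.float64(152.0), 464, -47, -85), (np.float64(152.0), 464, -45, -85), (np.float64(152.0), 466, -45, -88), (np.float64(153.0), 460, -49, -82)]
```

```bash
python3 -m pendant '[[[-0.05,-0.03,-0.1],[0,0,0],-1],[[0,0,-0.1],[0,0,0],-1],[[0,0,-0.1],[0,0,0],-1],[[0,0,-0.1],[0,0,0],-1],[[0,0,-0.1],[0,0,0],-1],[[0,0,-0.1],[0,0,0],-1],[[0,0,0],[0,0,0],-1],[[0,0,0],[0,0,0],-1],[[0,0,0],[0,0,0],-1],[[0,0,0],[0,0,0],-1]]'
python3 -m pendant '[[[0,0,-0.1],[0,0,0],-1],[[0,0,-0.1],[0,0,0],-1],[[0,0,-0.1],[0,0,0],-1],[[0,0,-0.1],[0,0,0],-1],[[0,0,-0.1],[0,0,0],-1],[[0,0,0],[0,0,0],-1],[[0,0,0],[0,0,0],-1],[[0,0,0],[0,0,0],-1],[[0,0,0],[0,0,0],-1],[[0,0,0],[0,0,0],-1]]'
python3 - <<'E'
from h import *
t=bot.capture("top");cv2.imwrite("pics/t17.png",t);s=bot.capture("scene");cv2.imwrite("pics/s17.png",s)
o=bot.get_obs();print(o["tool_pos"],o["contact_force"],o["moment"])
E
```

```text
time: 33.07
tool_pos: [520.8, -92.8, 74.8]
tcp_rot: [-3.141, 0.005, 2.533]
contact_force: [0.7, -0.4, -0.2]
grip_width: 15.2
finger_force: 30.0
time: 33.9
tool_pos: [520.9, -92.8, 59.8]
tcp_rot: [-3.141, 0.005, 2.533]
contact_force: [0.1, 0.6, 0.1]
grip_width: 15.2
finger_force: 30.0
[520.79403659 -92.7161397   59.74864558] [ 0.32118282  0.48887885 -1.01432748] [ 0.07178687 -0.19112977  0.04258834]
```

No contact with the foot already ~23 mm below cup 2's rim. Continuing.

```bash
python3 -m pendant '[[[0,0,-0.1],[0,0,0],-1],[[0,0,-0.1],[0,0,0],-1],[[0,0,-0.1],[0,0,0],-1],[[0,0,-0.1],[0,0,0],-1],[[0,0,-0.07],[0,0,0],-1],[[0,0,-0.03],[0,0,0],-1],[[0,0,0],[0,0,0],-1],[[0,0,0],[0,0,0],-1],[[0,0,0],[0,0,0],-1],[[0,0,0],[0,0,0],-1]]'
python3 -m pendant '[[[0,0,-0.03],[0,0,0],-1],[[0,0,0],[0,0,0],-1],[[0,0,0],[0,0,0],-1],[[0,0,-0.03],[0,0,0],-1],[[0,0,0],[0,0,0],-1],[[0,0,0],[0,0,0],-1],[[0,0,0],[0,0,0],-1],[[0,0,0],[0,0,0],-1],[[0,0,0],[0,0,0],-1],[[0,0,0],[0,0,0],-1]]'
```

```text
time: 34.83
tool_pos: [520.8, -92.8, 44.8]
tcp_rot: [-3.141, 0.005, 2.533]
contact_force: [-0.6, -0.2, -0.6]
grip_width: 15.0
finger_force: 30.0
time: 35.67
tool_pos: [520.7, -92.7, 42.8]
tcp_rot: [-3.141, 0.005, 2.533]
contact_force: [-0.1, -0.3, -0.4]
grip_width: 15.3
finger_force: 30.0
```

```bash
python3 -m pendant '[[[0,0,-0.03],[0,0,0],-1],[[0,0,0],[0,0,0],-1],[[0,0,0],[0,0,0],-1],[[0,0,0],[0,0,0],-1],[[0,0,0],[0,0,0],-1],[[0,0,0],[0,0,0],-1],[[0,0,0],[0,0,0],-1],[[0,0,0],[0,0,0],-1],[[0,0,0],[0,0,0],-1],[[0,0,0],[0,0,0],-1]]'
```

```text
time: 36.5
tool_pos: [521.1, -92.9, 42.1]
tcp_rot: [-3.141, 0.006, 2.533]
contact_force: [1.9, -2.4, 3.1]
grip_width: 15.0
finger_force: 30.0
```

Contact at the expected height (42.2). Release, rise and move clear, then check.

```bash
python3 -m pendant '[[[0,0,0.02],[0,0,0],-0.5],[[0,0,0],[0,0,0],-0.3],[[0,0,0],[0,0,0],-0.1],[[0,0,0],[0,0,0],-0.1],[[0,0,0],[0,0,0],-0.1],[[0,0,0.2],[0,0,0],-0.1],[[0,0,0.5],[0,0,0],-0.1],[[0,0,0.8],[0,0,0],-0.1],[[0,0,1],[0,0,0],-0.1],[[0,0,1],[0,0,0],-0.1]]'
python3 -m pendant '[[[0,-0.5,0.5],[0,0,0],0],[[0,-0.8,0.3],[0,0,0],0],[[0,-0.9,0],[0,0,0],0],[[0,-0.9,0],[0,0,0],0],[[0,-0.9,0],[0,0,0],0],[[0,-0.9,0],[0,0,0],0],[[0,-0.9,0],[0,0,0],0],[[0,-0.9,0],[0,0,0],0],[[0,-0.8,0],[0,0,0],0],[[0,-0.4,0],[0,0,0],0]]'
python3 - <<'E'
from h import *
r=np.radians
t=bot.capture("top");s=bot.capture("scene");cv2.imwrite("pics/t18.png",t);cv2.imwrite("pics/s18.png",s)
for n,im,b in(("scene",s,0),("top",t,5)):
    M=ymask(im)/255.;c=proj(n,[462,-48,40]).astype(int); sl=(slice(c[1]-50,c[1]+50),slice(c[0]-50,c[0]+50))
    def f(v,dz3=0):
        m=np.maximum.reduce([model(n,1,v[0],v[1],7,r(v[2])),model(n,2,v[3],v[4],12,r(v[5])),model(n,3,v[6],v[7],17+dz3,r(v[8]))])
        return np.abs(m[sl]/255.-M[sl]).sum()
    v=np.array([462,-51.6+b,-140.5,461,-50+b,-85,461,-50+b,-36.])
    for z in(0,15): 
        q=minimize(f,v,args=(z,),method="Nelder-Mead",options=dict(initial_simplex=np.vstack([v]+[v+4*e for e in np.eye(9)]),maxiter=250))
        print(n,"dz",z,q.x.round(1),q.fun.round(0),M[sl].sum().round(0))
a=cv2.imread("pics/top0.png");d=cv2.absdiff(a,t).max(2);_,d=cv2.threshold(cv2.GaussianBlur(d,(5,5),0),35,255,0)
N,l,st,ce=cv2.connectedComponentsWithStats(d);print([(st[i].tolist()) for i in range(1,N) if st[i,4]>25])
print(bot.get_obs()["tool_pos"])
E
```

```text
time: 37.33
tool_pos: [520.1, -92.5, 148.7]
tcp_rot: [-3.141, 0.003, 2.533]
contact_force: [0.8, -0.6, -0.4]
grip_width: 41.3
finger_force: 0.0
time: 38.17
tool_pos: [520.2, -332.4, 171.7]
tcp_rot: [-3.14, 0.005, 2.531]
contact_force: [-0.6, 0.4, 0.4]
grip_width: 45.9
finger_force: 0.0
scene dz 0 [ 460.7  -52.3 -140.3  460.5  -50.2  -84.9  460.4  -49.9  -37.2] 114.0 1379.0
scene dz 15 [ 460.5  -53.8 -141.6  461.9  -56.5  -85.3  466.4  -43.7  -30.9] 126.0 1379.0
top dz 0 [ 464.   -47.2 -141.1  461.9  -44.7  -84.1  459.9  -43.8  -37.1] 153.0 1305.0
top dz 15 [ 464.7  -47.3 -141.9  462.   -44.9  -83.9  457.7  -42.   -37.9] 152.0 1305.0
[[239, 171, 378, 309, 44247], [339, 185, 52, 34, 767], [161, 229, 6, 10, 36], [196, 228, 14, 9, 93], [179, 230, 14, 12, 121], [290, 230, 59, 59, 1874], [518, 230, 69, 26, 1133], [180, 244, 8, 8, 42], [351, 258, 16, 5, 49], [313, 295, 21, 18, 182], [193, 365, 88, 106, 4049], [389, 378, 19, 29, 106], [264, 411, 44, 30, 847], [325, 454, 15, 26, 281]]
[ 520.28068822 -331.20479278  171.35048485]
```

The nest fits consistently. One change near the tongs' end (313–334, 295–313) deserves a check: moved, or just arm shadow?

Run:
```python
import cv2,numpy as np
def mt(A,B,x,y,w,h,n):
    T=A[y:y+h,x:x+w];S=B[y-8:y+h+8,x-8:x+w+8];m=cv2.matchTemplate(S,T,cv2.TM_CCOEFF_NORMED);_,v,_,p=cv2.minMaxLoc(m);print(n,v.round(2),p[0]-8,p[1]-8)
for f in("t6","t11","t15","t18"):
    import os
    if not os.path.exists(f"pics/{f}.png"):continue
    A=cv2.imread("pics/top0.png");B=cv2.imread(f"pics/{f}.png")
    print(f);mt(A,B,322,298,24,18,"tongs end");mt(A,B,312,294,22,20,"patch");mt(A,B,276,226,70,14,"dish top");mt(A,B,276,230,16,62,"dish left")
    print(A[295:313,313:334].mean((0,1)).round(),B[295:313,313:334].mean((0,1)).round())
A=cv2.imread("pics/scene0.png");B=cv2.imread("pics/s18.png")
for n,b in dict(tongs=(274,168,80,45),tongend=(330,195,26,20),dish=(294,240,70,22),salt=(322,295,24,42),pepper=(415,243,22,35),bowl=(255,282,46,32),pin=(240,308,82,72),jar=(164,195,30,42)).items(): mt(A,B,*b,n)
```

```text
t11Traceback (most recent call last):
  File "<stdin>", line 8, in <module>
  File "<stdin>", line 3, in mt
AttributeError: 'float' object has no attribute 'round'
```

Run:
```python
import cv2,numpy as np
def mt(A,B,x,y,w,h,n):
    T=A[y:y+h,x:x+w];S=B[y-8:y+h+8,x-8:x+w+8];m=cv2.matchTemplate(S,T,cv2.TM_CCOEFF_NORMED);_,v,_,p=cv2.minMaxLoc(m);print(n,round(v,2),p[0]-8,p[1]-8)
A=cv2.imread("pics/top0.png")
for f in("t15","t18"):
    B=cv2.imread(f"pics/{f}.png")
    print(f);mt(A,B,322,298,24,18,"tongs end");mt(A,B,276,226,70,14,"dish top");mt(A,B,276,230,16,62,"dish left")
    print(A[295:313,313:334].mean((0,1)).round(),B[295:313,313:334].mean((0,1)).round())
A=cv2.imread("pics/scene0.png");B=cv2.imread("pics/s18.png")
for n,b in dict(tongs=(274,168,80,45),tongend=(330,195,26,20),dish=(294,240,70,22),salt=(322,295,24,42),pepper=(415,243,22,35),bowl=(255,282,46,32),pin=(240,308,82,72),jar=(164,195,30,42)).items(): mt(A,B,*b,n)
```

```text
t15
tongs end 0.12 1 0
dish top 0.98 0 0
dish left 0.96 0 0
[ 54.  79. 116.] [74. 82. 90.]
t18
tongs end 0.25 4 -1
dish top 0.92 0 0
dish left 0.88 0 0
[ 54.  79. 116.] [61. 73. 90.]
tongs 0.7 0 0
tongend 0.56 4 1
dish 0.66 0 1
salt 1.0 0 0
pepper 0.99 0 0
bowl 0.97 0 0
pin 0.99 0 0
jar 0.98 0 0
```

Dish, shakers, bowl, pin and jar are unmoved. The tongs' end is still at scene pixel (349,206), as in the earlier crops, so the change there looks like arm occlusion or shadow. Handing in.

```bash
python3 -c "
from plant import bot
print(bot.close_job())"
```

```text
the job is handed in; nothing more can be done
None
```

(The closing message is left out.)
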